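# Bring the jug's handle round with the turning stick and hold the wheel

## Task

Someone at the front of the bench is about to take the messy casting jug off the wheel by its handle. Pull the turning stick up out of the tool block, set its foot down into one of the sockets in the rim of the wooden wheel head, and with the stick turn the wheel until the jug's handle points straight to the front of the bench (towards the robot). Finish holding: keep the stick gripped and in its socket so that the wheel stays still; the hand must touch neither the wheel nor the jug, the stick must not touch the jug, the jug must stay upright in the middle of the wheel, and leave the cup, marker and scraper where they are.

Things in the scene. Friction and masses are not known exactly. Their poses are not given: they have to be found in the camera images.
- banding_wheel: Banding wheel standing fixed on the bench; origin on its vertical turning axis, on the bench top; x points away from the robot, y to its left, z up. On its disc is screwed a round wooden wheel head, 260 mm diameter, 44 mm thick, flat top at z = 0.1266 m, with six blind sockets round the rim and a round cork pad, 148 mm diameter and 15 mm thick, on its middle. The wheel runs very freely and stays where it is left.
- banding_wheel_disc (a joint): Turn of the disc and wheel head about the vertical axis, rad, growing counter-clockwise seen from above; no end stops. Its value does not tell where the handle is: the jug stands loose on the wheel and rides round with it.
- socket_0 (a point): Centre of the mouth of one of the six equal round sockets in the top of the wheel head (112 mm from the axis, 60 degrees apart, numbered counter-clockwise): 20 mm diameter, 30 mm deep, flat floor. Turns with the wheel.
- socket_1 (a point): Mouth of socket 1, like socket_0.
- socket_2 (a point): Mouth of socket 2, like socket_0.
- socket_3 (a point): Mouth of socket 3, like socket_0.
- socket_4 (a point): Mouth of socket 4, like socket_0.
- socket_5 (a point): Mouth of socket 5, like socket_0.
- jug: Plastic casting jug smeared with salmon-pink silicone, 0.3 kg, 114 mm wide, 132 mm over the handle, 109 mm high, standing loose on the cork pad in the middle of the wheel head, its rim 250 mm above the bench; origin at the centre of its footprint, on its underside; z up, +y points from there to the handle.
- jug_handle (a point): Middle of the jug's handle, 58 mm from the jug's origin along its +y and 60 mm above its underside. The handle reaches 66 mm from the origin.
- tool_block: Light wooden tool block fixed to the bench, 150 x 48 x 62 mm; origin at the centre of its underside, x along its length. The stick stands in the hole at 55 mm on the -x side; on the +x side there is an empty small hole (x = 20 mm) and a pencil standing in another (x = 52 mm), its top about 153 mm above the bench.
- block_hole (a point): Centre of the mouth of the stick's hole in the block: 17 mm diameter, 45 mm deep, mouth 62 mm above the bench.
- stick_center (a point): Centre of the turning stick, a round dark wooden stick 210 mm long, 14 mm in diameter in its lower part and 17 mm in the handle (upper 60 mm), 40 g; this point is half-way along, 105 mm from each end; z runs from the foot to the top end. At the start it stands nearly upright in the block and rises 165 mm above it.
- stick_grip (a point): Place to grip the stick: on its axis in the 17 mm handle, 176 mm above the foot. With the stick standing fully down in a socket this point is 273 mm above the bench, 22 mm higher than the jug's rim.
- stick_foot (a point): End of the stick's foot, on its axis; the foot is chamfered to 9 mm diameter. With the stick fully down in a socket it lies 30 mm below the socket's mouth (0.0966 m above the bench).
- stick: The turning stick as a whole; origin at the end of its foot, z along it to the top.
- cup: Pink-stained empty plastic cup, 94 mm wide, 83 mm high, standing on the bench on the other side of the wheel from the block; leave it alone.
- marker: Marker pen, 135 mm long, lying near the front edge of the bench; leave it alone.
- scraper: White plastic scraper, 95 mm long, lying near the front edge of the bench; leave it alone.
Not all that is in view belongs to the job. What is shaped like the jug but purple is not meant.

How it is judged:
By the outcome, as a careful person would: the job done as asked, in the order asked, and still so for the second after the job is handed in, while the arm keeps its last pose, push and grip.
It also fails if it takes over 56 s, if anything falls off the work surface, if the arm or the gripper's body presses on something with over 40 N, if the wrist force passes 120 N, or if a joint passes its speed limit or range.

## Robot

A 6-joint arm with a two-finger parallel gripper is mounted at the origin on a cart in front of the work surface, level with it; the furniture and walls round the work are solid. World frame = base frame: x ahead of the robot, y to its left, z up, the work surface at z = 0. Lengths are in mm, angles in rad, forces in N, time in s.
With the tool pointing down it reaches from about 350 to 875 mm from the base axis. Payload 15.5 kg.
Tool frame: the origin (TCP) lies midway between the tips of the shut fingers; the grasp point (between the pads) lies 19 mm behind it; z points along the fingers, y is the line along which they close (so a half turn about z gives the same grasp; the last joint's range is limited). The gripper opens to 85 mm and grips with 20 to 120 N. Pads are 22 mm wide; open, the fingers measure 114 mm over their backs; the gripper's body (76 mm by 85 mm) begins 54 mm behind the grasp point. The pads swing forward as they close: fully open they stand 13 mm farther back than shut.
Start: joints at [-1.244, 0.494, 1.345, -0, 1.302, -0.096], TCP at [256.448, -569.966, 231.277] pointing down, gripper open.
Joint ranges: [-2.91, 2.91], [-0.82, 2.16], [0.22, 2.67], [-1.22, 4.37], [0.12, 2.79], [-3.08, 3.08]. Speed limits (rad/s): [1.89, 1.89, 2.57, 3.01, 3.01, 3.01].

## Interface

Orientations are given as a rotation vector (axis times angle).
In Python, from station import get_obs, capture, job_done gives the robot as it stands.
- The arm moves only by the shell command python3 -m pendant 'ROWS'. ROWS is JSON, a list of rows, each a list of 7 numbers: the shift along the tool's x, y, z in mm, then the turn, a rotation vector about the tool's x, y, z in rad, then the opening, from -1 (shut) to 1 (fully open), so that 0 is half open. A call has 1 to 12 rows; each row is the pose to reach, as a shift and turn from the pose commanded when the call began, along the tool's axes at that moment; what a row does not reach only later rows make up. A row lasts 1/12 s, in which the tool goes at most 41.7 mm and 7.16 degrees, less where a joint would pass 70% of its speed; a pose out of reach is approached as far as the arm can. A call with a gripper value outside its range is refused whole. The fingers move at their own pace and stop on an object; the grip force is fixed at half the most. Time passes only in rows, so rows that repeat a pose let the fingers close. It gives the time, the measured TCP pose, the force, the opening and the grip force at its end, in the units of the state.
- get_obs(): the state, without advancing time (a new reading comes with each control period).
- capture(name): name is "scene" or "top" or "wrist"; returns a dict with "pixels" (480x640x3 uint8, blue, green, red), "intrinsics" (3x3 intrinsics, pixels), "eye" and "rotation" of the camera in the world; the wrist camera has in their place "T_tool_cam" (4x4, takes a point from camera to tool coordinates, whose origin is the TCP and whose axes are the flange's). Camera axes: x right, y down, z forward; pixel columns grow to the right and rows downward; lengths in mm; the calibration is good to about 2 mm. A picture is of the moment at which its call begins: read the wrist's pose just before it. There is no depth.
- job_done(): hands the job in; it is judged then, once.
The state is a dict: "clock": time; "q": joint angles; "dq": joint speeds; "effort": joint torques, N m; "tcp_pos": TCP position; "eef_rot": TCP orientation; "force": force on the tool from outside, world axes, zero at the start; "torque": the same for the moment, N m; "finger_gap": finger opening in mm; "gripper_force": force on a finger pad.
Only numpy, scipy, OpenCV 4.12 (cv2) and the standard library are available. Lean on these libraries where they do the work, as an engineer would, in place of code of your own. Each camera call takes 0.05 s, during which the arm holds its last target. There are 200 camera calls.

## Working session

There is one attempt and no reset: what is moved stays moved. The work goes in short steps, Python scripts to look and compute and a shell command to move; the robot and the scene stay as the last step left them, time stands still between calls to the robot, and variables do not carry over. Pictures are saved under pics/ and viewed, at most 10 in all, crops included, and the job is handed in when it is done.

```bash
mkdir -p pics; ls
cat > h.py <<'E'
import numpy as np, cv2
from scipy.spatial.transform import Rotation as R
from station import get_obs, capture
def ray(c,u,v):
    K=np.array(c["intrinsics"]);d=np.array(c["rotation"])@np.linalg.solve(K,[u,v,1.]);return np.array(c["eye"],float),d
def plane(c,u,v,z):
    e,d=ray(c,u,v);return e+d*(z-e[2])/d[2]
def proj(c,p):
    q=np.array(c["intrinsics"])@(np.array(c["rotation"]).T@(np.array(p,float)-np.array(c["eye"])));return q[:2]/q[2]
def wrist():
    o=get_obs();c=capture("wrist");T=np.eye(4);T[:3,:3]=R.from_rotvec(o["eef_rot"]).as_matrix();T[:3,3]=o["tcp_pos"]
    M=T@np.array(c["T_tool_cam"]);c["eye"]=M[:3,3];c["rotation"]=M[:3,:3];return c
E
python3 - <<'E'
from h import *
import pickle
for n in ("scene","top"):
    c=capture(n);cv2.imwrite(f"pics/{n}0.png",c["pixels"]);pickle.dump(c,open(n+"0.pkl","wb"))
    print(n,c["eye"],np.array(c["rotation"]).round(3).tolist(),c["intrinsics"])
o=get_obs();print(o)
E
```

```text
pics
scene [-250.20488006  452.92944946 1002.13702018] [-1.355, 2.169, -0.905] [[502.36460732   0.         333.25910738]
 [  0.         502.36460732 242.4953035 ]
 [  0.           0.           1.        ]]
top [ 208.95015     140.09728904 1838.45686651] [-1.85, 2.368, -0.241] [[556.91753089   0.         319.0561546 ]
 [  0.         556.91753089 238.75043935]
 [  0.           0.           1.        ]]
{'clock': 0.1, 'q': array([-1.24349661e+00,  4.94137212e-01,  1.34605450e+00, -1.67420931e-05,
        1.30253552e+00, -9.55019772e-02]), 'dq': array([-0.00042332, -0.00076662, -0.00095707,  0.00063298, -0.00051613,
       -0.00048863]), 'effort': array([ 1.39527801e-03, -8.83587670e+01, -3.84560823e+01, -2.36960441e-04,
        5.15906839e-03,  3.14182148e-05]), 'tcp_pos': array([ 256.33872783, -569.65278954,  230.75481203]), 'eef_rot': array([-3.07055279e+00, -6.58970396e-01,  2.31192172e-04]), 'force': array([-0.14423325,  0.17091998, -0.57121602]), 'torque': array([ 0.01426905, -0.02606578,  0.00945767]), 'gripper_force': 0.0, 'finger_gap': 85.24135096409661}
```

```bash
sed -i 's/np.array(c\["rotation"\])/rot(c)/g' h.py
cat >> h.py <<'E'
def rot(c):
    r=np.array(c["rotation"],float);return r if r.shape==(3,3) else R.from_rotvec(r).as_matrix()
E
```

```text
(no output)
```

View pics/scene0.png

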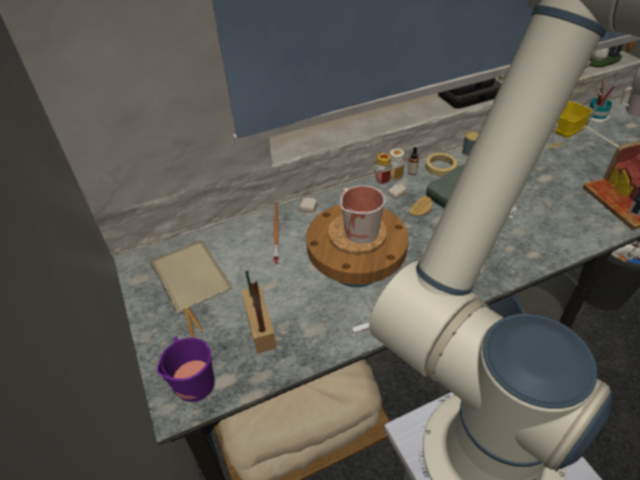

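View pics/top0.png

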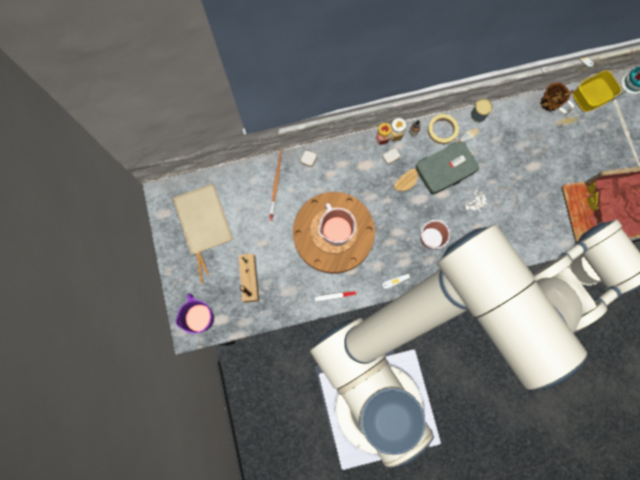

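Run:
```python
from h import *
import pickle
c=pickle.load(open("top0.pkl","rb"));s=pickle.load(open("scene0.pkl","rb"))
a=cv2.resize(c["pixels"][180:310,230:390],None,fx=4,fy=4,interpolation=cv2.INTER_CUBIC)[:500]
cv2.imwrite("pics/a.png",np.hstack([a[:, :]]))
b=cv2.resize(s["pixels"][175:355,230:420],None,fx=4,fy=3.3,interpolation=cv2.INTER_CUBIC);cv2.imwrite("pics/b.png",b)
print("wheel",plane(c,334,232,126.6),"block stick top(top)",plane(c,247,291,227),plane(c,249,278,62),"cup",plane(c,434,234,83))
for p in ((294,232),(375,232),(334,193),(334,272)): print(plane(c,*p,126.6).round(1))
```

```text
wheel [563.57268985   6.41443512 126.6       ] block stick top(top) [434.1627016  302.25220874 227.        ] [496.51452029 303.57382029  62.        ] cup [ 488.1329878  -308.10044508   83.        ]
[594.1 128.6 126.6]
[ 532.3 -118.7  126.6]
[687.1 -25.1 126.6]
[440.5  37.8 126.6]
```

View pics/a.png

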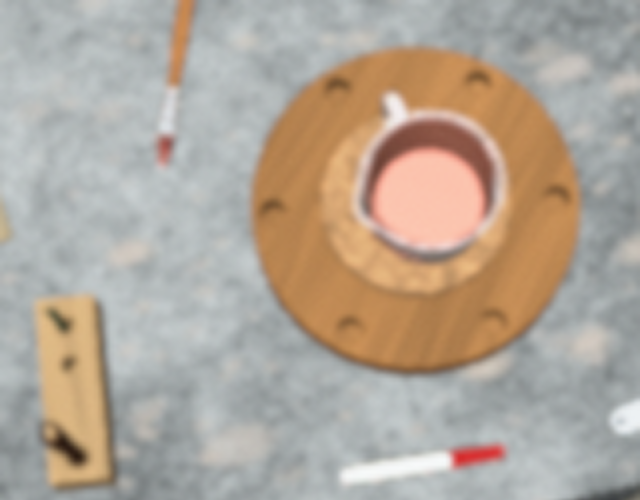

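View pics/b.png

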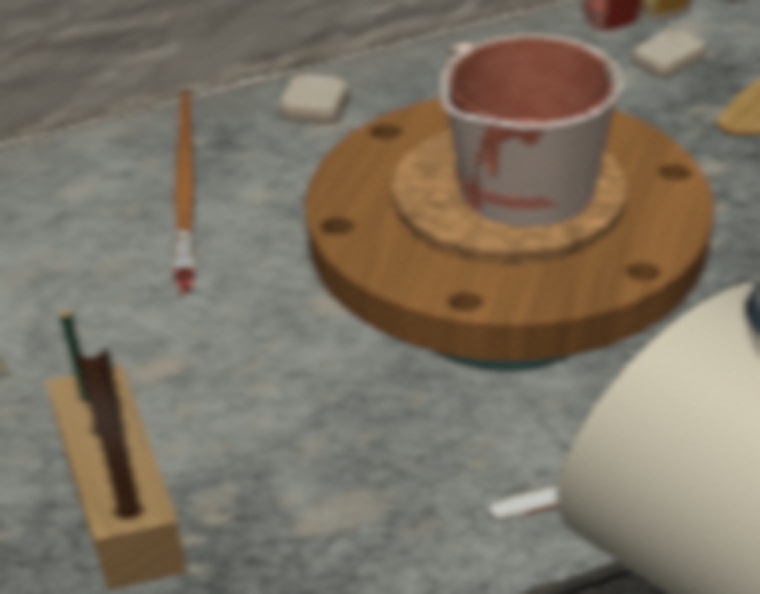

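```bash
cat >> h.py <<'E'
def tri(c1,p1,c2,p2):
    (e1,d1),(e2,d2)=ray(c1,*p1),ray(c2,*p2)
    t=np.linalg.lstsq(np.c_[d1,-d2],e2-e1,rcond=None)[0];a,b=e1+d1*t[0],e2+d2*t[1];return (a+b)/2,np.linalg.norm(a-b)
E
python3 - <<'E'
from h import *
import pickle
c=pickle.load(open("top0.pkl","rb"));s=pickle.load(open("scene0.pkl","rb"))
T=lambda u,v:(u/4+230,v/4+180)
S=lambda u,v:(u/4+230,v/3.3+175)
ctr=plane(c,*T(415.5,209),126.6);print("ctr",ctr)
for p in ((338,86),(478,78),(557,194),(495,318),(350,325),(272,206)):
    q=plane(c,*T(*p),122)-ctr;print("sock",(q+ctr).round(1),np.hypot(*q[:2]).round(1),np.degrees(np.arctan2(q[1],q[0])).round(1))
for p in ((385,131),(337,226),(465,301),(643,271),(675,172)):
    q=plane(s,*S(*p),124);print("sock scene",q.round(1))
j=plane(c,*T(430,184),250);print("jug",j)
for z in (200,230,245):
    h=plane(c,*T(393,100),z);print("h",h,np.degrees(np.arctan2(*(h-j)[1::-1])))
print("stick top",tri(c,T(48,430),s,S(97,355)),"hole",plane(s,*S(128,513),62),plane(c,*T(82,462),62))
print("pencil",tri(c,T(50,310),s,S(66,314)))
E
```

```text
ctr [562.88754094   6.99504888 126.6       ]
sock [676.2  41.8 122. ] 118.5 17.1
sock [655.5 -68.2 122. ] 119.3 -39.1
sock [ 548.5 -104.8  122. ] 112.7 -97.3
sock [464.4 -32.1 122. ] 106.0 -158.4
sock [486.4  79.1 122. ] 105.1 136.7
sock [593.6 115.9 122. ] 113.1 74.2
sock scene [673.6  43.8 124. ]
sock scene [587.7 117.2 124. ]
sock scene [482.4  80.5 124. ]
sock scene [461.3 -29.9 124. ]
sock scene [ 545.4 -103.   124. ]
jug [552.94884924   1.67109894 250.        ]
h [634.10538292   8.33544121 200.        ] 4.694432466474023
h [626.32082829  10.74798897 230.        ] 7.052263062733545
h [622.42855098  11.95426284 245.        ] 8.418798485092694
stick top (array([448.36770657, 313.63501428, 217.87039422]), np.float64(3.1731029014807173)) hole [440.59557763 316.3917152   62.        ] [440.46998243 311.12897024  62.        ]
pencil (array([549.2263667 , 302.43147676, 152.29474104]), np.float64(3.286263594719902))
```

```bash
python3 -m pendant '[[0,0,-80,0,0,0,1],[0,0,-160,0,0,0.1,1],[100,-60,-220,0,0,0.2,1],[376,-291,-220,0,0,0.422,1],[376,-291,-220,0,0,0.422,1],[376,-291,-220,0,0,0.422,1],[376,-291,-220,0,0,0.422,1],[376,-291,-220,0,0,0.422,1],[376,-291,-220,0,0,0.422,1],[376,-291,-220,0,0,0.422,1],[376,-291,-220,0,0,0.422,1],[376,-291,-220,0,0,0.422,1]]'; python3 -c "
from h import *
print(capture('wrist')['T_tool_cam'],get_obs()['q'])"
```

```text
clock: 1.1
tcp_pos: [441.4, -222.6, 432.0]
eef_rot: [-3.141, -0.001, 0.0]
force: [0.9, -0.6, -0.2]
finger_gap: 85.2
gripper_force: 0.0
[[ 8.72631094e-04 -9.56357130e-01 -2.92199039e-01  7.43181791e+01]
 [ 9.99999205e-01  5.68466606e-04  1.12585349e-03  1.88702499e-01]
 [-9.10612620e-04 -2.92199789e-01  9.56356866e-01 -1.43008027e+02]
 [ 0.00000000e+00  0.00000000e+00  0.00000000e+00  1.00000000e+00]] [-0.57746547  0.16070341  1.3038076   0.0029402   1.6752311   0.98917969]
```

```bash
python3 -m pendant '[[160,-229,-18,0,0,0,1],[160,-229,-18,0,0,0,1],[160,-229,-18,0,0,0,1],[160,-229,-18,0,0,0,1],[160,-229,-18,0,0,0,1],[160,-229,-18,0,0,0,1],[160,-229,-18,0,0,0,1],[160,-229,-18,0,0,0,1],[160,-229,-18,0,0,0,1]]'; python3 -c "
from h import *
import pickle
c=wrist();pickle.dump(c,open('w1.pkl','wb'));cv2.imwrite('pics/w1.png',c['pixels']);print(c['eye'],c['intrinsics'])"
```

```text
clock: 1.9
tcp_pos: [601.4, 5.9, 448.8]
eef_rot: [-3.142, -0.005, 0.002]
force: [0.1, -0.2, 0.2]
finger_gap: 85.5
gripper_force: 0.0
[675.88273753   5.90648652 591.70833232] [[347.29452825   0.         321.45173517]
 [  0.         347.29452825 241.3996141 ]
 [  0.           0.           1.        ]]
```

View pics/w1.png

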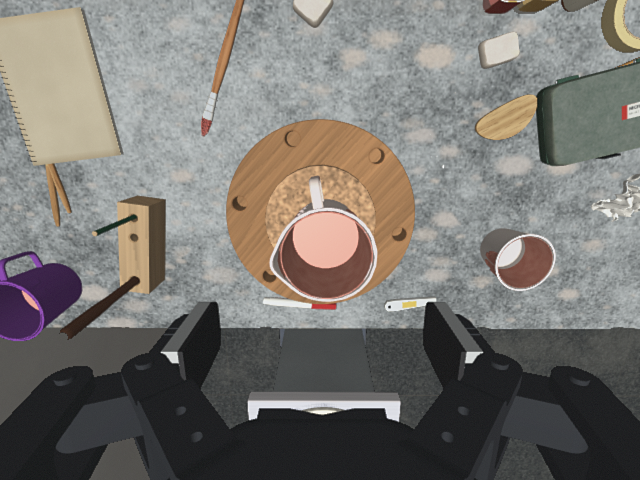

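Run:
```python
from h import *
import pickle
c=pickle.load(open("w1.pkl","rb"));t=pickle.load(open("top0.pkl","rb"));s=pickle.load(open("scene0.pkl","rb"))
S=[]
for p in ((292,139),(377,156),(400,234),(268,276),(240,202)):
    q=plane(c,*p,124);S.append(q);print("sock",q.round(1))
S=np.array(S)[:,:2];print("ctr",np.linalg.lstsq(np.c_[2*S,np.ones(5)],(S**2).sum(1),rcond=None)[0], "r")
hsv=cv2.cvtColor(c["pixels"],cv2.COLOR_BGR2HSV)
# rim points by hand: right, left-bottom, bottom, top
P=np.array([plane(c,*p,250)[:2] for p in ((376,252),(326,208),(327,301),(283,238),(362,221),(365,282))])
a=np.linalg.lstsq(np.c_[2*P,np.ones(6)],(P**2).sum(1),rcond=None)[0];j=a[:2];print("rim",j,np.sqrt(a[2]+j@j))
for p,zs in (((315,179),(180,200,220,240)),((318,206),(240,250))):
  for z in zs:
    h=plane(c,*p,z)[:2];print(p,z,h.round(1),np.hypot(*(h-j)).round(1),np.degrees(np.arctan2(*(h-j)[::-1])).round(1))
print("hole",plane(c,136,282,62)); 
for z in (215,227):print("top",plane(c,66,333,z))
print(tri(c,(66,333),s,(254.2,282.6)),tri(c,(66,333),t,(242.2,287.6)))
```

```text
sock [670.5  43.5 124. ]
sock [649.6 -67.4 124. ]
sock [ 543.6 -105.   124. ]
sock [479.4  82.4 124. ]
sock [588. 116. 124.]
ctr [ 5.63471076e+02  6.12222285e+00 -3.04741458e+05] r
rim [554.9252851   -1.27874402] 50.65221921272916
(315, 179) 180 [626.2  12.9] 72.7 11.3
(315, 179) 200 [628.6  12.6] 75.0 10.7
(315, 179) 220 [631.   12.3] 77.3 10.1
(315, 179) 240 [633.4  11.9] 79.6 9.5
(318, 206) 240 [605.9   8.9] 52.0 11.3
(318, 206) 250 [607.9   8.8] 53.9 10.8
hole [441.84118513 311.25990673  62.        ]
top [440.80992077 319.79688291 215.        ]
top [448.29813794 309.79794094 227.        ]
(array([444.75029083, 313.51267073, 221.66891176]), np.float64(1.3752559774570583)) (array([446.94473216, 313.22845776, 223.9243753 ]), np.float64(2.0074913307953794))
```

```bash
python3 -m pendant '[[-157,-307,139,0,0,0,1],[-157,-307,139,0,0,0,1],[-157,-307,139,0,0,0,1],[-157,-307,139,0,0,0,1],[-157,-307,139,0,0,0,1],[-157,-307,139,0,0,0,1],[-157,-307,139,0,0,0,1],[-157,-307,139,0,0,0,1],[-157,-307,139,0,0,0,1],[-157,-307,139,0,0,0,1],[-157,-307,139,0,0,0,1],[-157,-307,139,0,0,0,1]]'; python3 -c "
from h import *
import pickle
c=wrist();pickle.dump(c,open('w2.pkl','wb'));cv2.imwrite('pics/w2.png',c['pixels']);print(c['eye'],proj(c,(446,313,227)),proj(c,(441.5,311.5,62)))"
```

```text
clock: 2.95
tcp_pos: [443.9, 310.4, 311.0]
eef_rot: [3.141, 0.0, 0.001]
force: [-0.3, -0.2, 0.0]
finger_gap: 85.4
gripper_force: 0.0
[518.19899978 310.28221577 454.03028827] [316.97014985 245.48090706] [319.89782653 205.52252155]
```

View pics/w2.png

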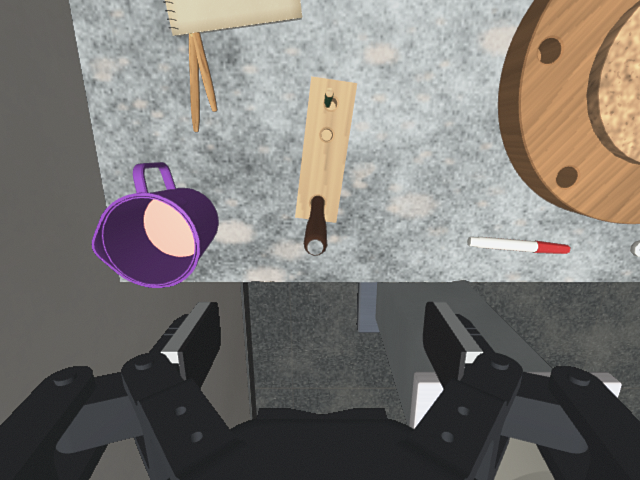

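```bash
python3 -m pendant '[[1,-3,40,0,0,0,1],[1,-3,75,0,0,0,1],[1,-3,105,0,0,0,1],[1,-3,125,0,0,0,1],[1,-3,137,0,0,0,1],[1,-3,137,0,0,0,0.2],[1,-3,137,0,0,0,-0.3],[1,-3,137,0,0,0,-1],[1,-3,137,0,0,0,-1],[1,-3,137,0,0,0,-1],[1,-3,137,0,0,0,-1],[1,-3,137,0,0,0,-1]]'; python3 -m pendant '[[0,0,0,0,0,0,-1],[0,0,0,0,0,0,-1],[0,0,0,0,0,0,-1],[0,0,0,0,0,0,-1]]'
```

```text
clock: 4.0
tcp_pos: [445.2, 314.8, 174.6]
eef_rot: [-3.141, -0.001, -0.003]
force: [-0.5, -0.7, 7.4]
finger_gap: 15.7
gripper_force: 58.3
clock: 4.33
tcp_pos: [445.2, 314.8, 174.6]
eef_rot: [-3.141, -0.001, -0.003]
force: [0.2, -0.5, 8.5]
finger_gap: 15.4
gripper_force: 58.3
```

```bash
python3 -m pendant '[[0,0,-8,0,0,0,-1],[0,0,-20,0,0,0,-1],[0,0,-35,0,0,0,-1],[0,0,-52,0,0,0,-1],[0,0,-75,0,0,0,-1],[0,0,-100,0,0,0,-1],[0,0,-125,0,0,0,-1],[0,0,-145,0,0,0,-1],[0,0,-158,0,0,0,-1],[0,0,-160,0,0,0,-1],[0,0,-160,0,0,0,-1]]'; python3 -c "
from h import *
import pickle
c=wrist();pickle.dump(c,open('w3.pkl','wb'));t=capture('top');s=capture('scene');pickle.dump((t,s),open('ts3.pkl','wb'))
o=get_obs();p=o['tcp_pos'];print(p)
z=p[2]+19-176
f=(p[0],p[1],z);g=(p[0],p[1],p[2]+53)
for k in (c,t,s): print(proj(k,f),proj(k,g))
cv2.imwrite('pics/w3.png',c['pixels'])
a,b=proj(s,f).astype(int);cr=lambda im,a,b:cv2.resize(im[max(b-70,0):b+40,max(a-60,0):a+60],None,fx=3,fy=3)
cv2.imwrite('pics/w3m.png',np.hstack([cr(s['pixels'],a,b)]))
"
```

```text
clock: 5.25
tcp_pos: [444.8, 314.5, 334.5]
eef_rot: [-3.141, -0.001, -0.002]
force: [-0.3, -0.5, -0.5]
finger_gap: 15.7
gripper_force: 58.4
[444.15823813 314.20471727 332.65152425]
[321.38155149 223.13047974] [321.3093692  382.96201529]
[244.58183688 290.63530976] [233.9543577  281.69277587]
[256.35500041 297.09030397] [242.52072646 223.8223186 ]
```

View pics/w3.png

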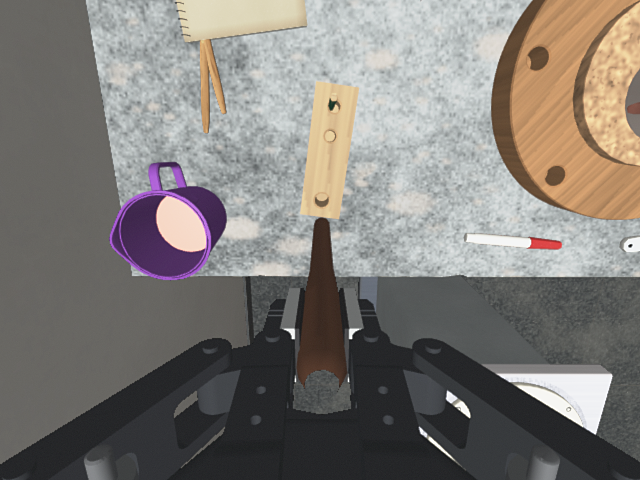

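```bash
python3 -c "
from h import *
import pickle
c=pickle.load(open('w3.pkl','rb'))
for p in ((538,60),(555,176)):print(plane(c,*p,124))
c=pickle.load(open('w2.pkl','rb'))
for p in ((550,52),(566,178)):print(plane(c,*p,124))
"
```

```text
[585.8504033  115.47885975 124.        ]
[480.58192769  79.08433375 124.        ]
[586.44764501 115.14627129 124.        ]
[480.1165109   79.49816883 124.        ]
```

```bash
python3 -m pendant '[[25,35,0,0,0,0,-1],[50,70,0,0,0,0,-1],[75,105,0,0,0,0,-1],[100,140,0,0,0,0,-1],[120,168,0,0,0,0,-1],[135,189,10,0,0,0,-1],[142,199,25,0,0,0,-1],[142,199,34,0,0,0,-1],[142,199,34,0,0,0,-1],[142,199,34,0,0,0,-1],[142,199,34,0,0,0,-1]]'; python3 -c "
from h import *
import pickle
c=wrist();pickle.dump(c,open('w4.pkl','wb'));
p=get_obs()['tcp_pos'];print(p,proj(c,(p[0],p[1],p[2]-157)),proj(c,(587,115.5,126.6)))
im=c['pixels'];cv2.imwrite('pics/w4.png',cv2.resize(im[130:330,200:460],None,fx=3,fy=3))
"
```

```text
clock: 6.32
tcp_pos: [586.4, 116.6, 300.1]
eef_rot: [-3.141, -0.003, -0.0]
force: [-1.0, 0.4, -1.0]
finger_gap: 15.4
gripper_force: 58.5
[586.55500124 116.56323316 300.36994831] [320.90742189 222.66521047] [322.06194159 217.88585065]
```

View pics/w4.png

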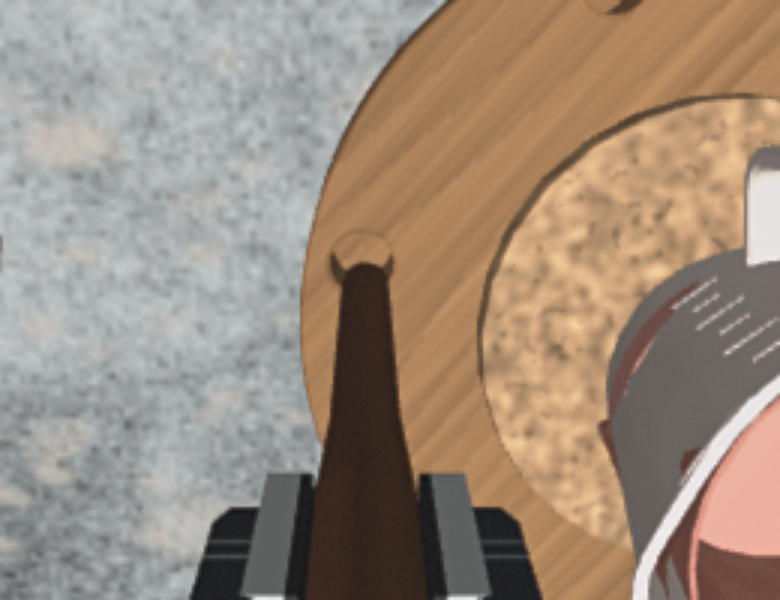

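```bash
python3 -m pendant '[[0.5,-1,6,0,0,0,-1],[0.5,-1,12,0,0,0,-1],[0.5,-1,18,0,0,0,-1],[0.5,-1,24,0,0,0,-1],[0.5,-1,30,0,0,0,-1],[0.5,-1,36,0,0,0,-1],[0.5,-1,41,0,0,0,-1],[0.5,-1,43.5,0,0,0,-1],[0.5,-1,43.5,0,0,0,-1],[0.5,-1,43.5,0,0,0,-1]]'; python3 -c "
from h import *
import pickle
c=wrist();pickle.dump(c,open('w5.pkl','wb'));o=get_obs();print(o['tcp_pos'],o['force'])
S=[]
im=c['pixels'];cv2.imwrite('pics/w5.png',im)
"
```

```text
clock: 7.2
tcp_pos: [587.4, 116.5, 256.2]
eef_rot: [3.142, 0.001, -0.0]
force: [-0.6, -0.6, -0.7]
finger_gap: 15.6
gripper_force: 58.5
[587.46328807 116.55546251 256.42052324] [-0.05610402 -0.45837753 -0.57388971]
```

View pics/w5.png

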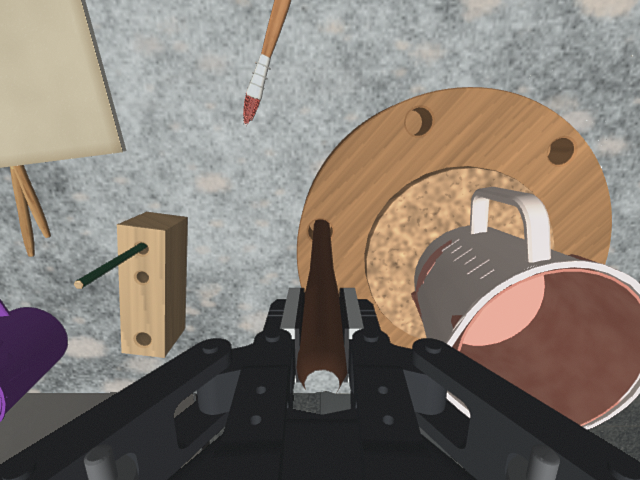

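```bash
cat > arc.py <<'E'
import numpy as np,sys
a0=78.7
def tab(start,incs):
    a=np.radians(a0+start+np.cumsum([0]+incs));p=112*np.c_[np.cos(a),-np.sin(a)];p=(p-p[0])[1:]
    print(start+sum(incs),"["+",".join("[%.1f,%.1f,0,0,0,0,-1]"%tuple(r) for r in p)+"]")
if __name__=="__main__":
    tab(0,[.5,1,1.5,2,2.5]+[3]*7); tab(28.5,[3]*12); tab(64.5,[3]*12); tab(100.5,[3]*12); tab(136.5,[3]*5+[2.5,2,1.5,1,.5,.5,0])
E
python3 arc.py
python3 - <<'E'
from h import *
import pickle
c=pickle.load(open('w5.pkl','rb'))
for z in (230,240,245):
    a,b=plane(c,540,262,z),plane(c,526,202,z);d=b-a;print(z,a,b,np.degrees(np.arctan2(d[1],d[0])))
E
```

```text
28.5 [[-1.0,-0.2,0,0,0,0,-1],[-2.9,-0.5,0,0,0,0,-1],[-5.8,-1.0,0,0,0,0,-1],[-9.7,-1.5,0,0,0,0,-1],[-14.5,-1.9,0,0,0,0,-1],[-20.4,-2.2,0,0,0,0,-1],[-26.2,-2.1,0,0,0,0,-1],[-32.1,-1.7,0,0,0,0,-1],[-37.9,-1.0,0,0,0,0,-1],[-43.7,-0.0,0,0,0,0,-1],[-49.4,1.3,0,0,0,0,-1],[-55.1,2.8,0,0,0,0,-1]]
64.5 [[-5.6,1.9,0,0,0,0,-1],[-11.0,4.0,0,0,0,0,-1],[-16.3,6.5,0,0,0,0,-1],[-21.5,9.2,0,0,0,0,-1],[-26.6,12.2,0,0,0,0,-1],[-31.4,15.5,0,0,0,0,-1],[-36.1,19.0,0,0,0,0,-1],[-40.7,22.7,0,0,0,0,-1],[-45.0,26.7,0,0,0,0,-1],[-49.1,30.9,0,0,0,0,-1],[-52.9,35.3,0,0,0,0,-1],[-56.6,39.9,0,0,0,0,-1]]
100.5 [[-3.4,4.8,0,0,0,0,-1],[-6.5,9.7,0,0,0,0,-1],[-9.4,14.9,0,0,0,0,-1],[-12.0,20.1,0,0,0,0,-1],[-14.3,25.5,0,0,0,0,-1],[-16.3,31.0,0,0,0,0,-1],[-18.1,36.6,0,0,0,0,-1],[-19.5,42.3,0,0,0,0,-1],[-20.7,48.0,0,0,0,0,-1],[-21.5,53.8,0,0,0,0,-1],[-22.1,59.7,0,0,0,0,-1],[-22.3,65.5,0,0,0,0,-1]]
136.5 [[0.1,5.9,0,0,0,0,-1],[0.5,11.7,0,0,0,0,-1],[1.1,17.5,0,0,0,0,-1],[2.1,23.3,0,0,0,0,-1],[3.4,29.0,0,0,0,0,-1],[5.0,34.7,0,0,0,0,-1],[6.9,40.2,0,0,0,0,-1],[9.0,45.7,0,0,0,0,-1],[11.5,51.0,0,0,0,0,-1],[14.2,56.2,0,0,0,0,-1],[17.2,61.2,0,0,0,0,-1],[20.5,66.1,0,0,0,0,-1]]
159.5 [[3.5,4.7,0,0,0,0,-1],[7.2,9.2,0,0,0,0,-1],[11.2,13.5,0,0,0,0,-1],[15.4,17.6,0,0,0,0,-1],[19.8,21.5,0,0,0,0,-1],[23.6,24.5,0,0,0,0,-1],[26.8,26.8,0,0,0,0,-1],[29.2,28.5,0,0,0,0,-1],[30.8,29.6,0,0,0,0,-1],[31.7,30.1,0,0,0,0,-1],[32.5,30.6,0,0,0,0,-1],[32.5,30.6,0,0,0,0,-1]]
230 [598.94421186   2.6798209  230.        ] [630.40247438  15.42237189 230.        ] 22.05100583152346
240 [602.65248162   9.40102343 240.        ] [632.25123132  21.39035619 240.        ] 22.05100583152345
245 [604.5066165  12.7616247 245.       ] [633.1756098   24.37434835 245.        ] 22.051005831523494
```

```bash
python3 -m pendant '[[-1,-0.2,0,0,0,0,-1],[-2.9,-0.5,0,0,0,0,-1],[-5.8,-1,0,0,0,0,-1],[-9.7,-1.5,0,0,0,0,-1],[-14.5,-1.9,0,0,0,0,-1],[-20.4,-2.2,0,0,0,0,-1],[-26.2,-2.1,0,0,0,0,-1],[-32.1,-1.7,0,0,0,0,-1],[-37.9,-1,0,0,0,0,-1],[-43.7,0,0,0,0,0,-1],[-49.4,1.3,0,0,0,0,-1],[-55.1,2.8,0,0,0,0,-1]]'
```

```text
clock: 8.25
tcp_pos: [531.6, 113.6, 256.2]
eef_rot: [-3.142, -0.001, -0.0]
force: [0.3, 0.6, -1.1]
finger_gap: 15.2
gripper_force: 58.6
```

```bash
python3 -m pendant '[[-5.6,1.9,0,0,0,0,-1],[-11,4,0,0,0,0,-1],[-16.3,6.5,0,0,0,0,-1],[-21.5,9.2,0,0,0,0,-1],[-26.6,12.2,0,0,0,0,-1],[-31.4,15.5,0,0,0,0,-1],[-36.1,19,0,0,0,0,-1],[-40.7,22.7,0,0,0,0,-1],[-45,26.7,0,0,0,0,-1],[-49.1,30.9,0,0,0,0,-1],[-52.9,35.3,0,0,0,0,-1],[-56.6,39.9,0,0,0,0,-1]]'
```

```text
clock: 9.25
tcp_pos: [475.3, 73.3, 256.2]
eef_rot: [-3.142, -0.001, -0.0]
force: [0.7, 0.1, -0.3]
finger_gap: 15.6
gripper_force: 58.5
```

```bash
python3 -m pendant '[[-3.4,4.8,0,0,0,0,-1],[-6.5,9.7,0,0,0,0,-1],[-9.4,14.9,0,0,0,0,-1],[-12,20.1,0,0,0,0,-1],[-14.3,25.5,0,0,0,0,-1],[-16.3,31,0,0,0,0,-1],[-18.1,36.6,0,0,0,0,-1],[-19.5,42.3,0,0,0,0,-1],[-20.7,48,0,0,0,0,-1],[-21.5,53.8,0,0,0,0,-1],[-22.1,59.7,0,0,0,0,-1],[-22.3,65.5,0,0,0,0,-1]]'
```

```text
clock: 10.25
tcp_pos: [453.3, 7.7, 256.2]
eef_rot: [-3.142, -0.001, 0.0]
force: [0.3, 0.3, -1.2]
finger_gap: 15.4
gripper_force: 58.5
```

```bash
python3 -m pendant '[[0.1,5.9,0,0,0,0,-1],[0.5,11.7,0,0,0,0,-1],[1.1,17.5,0,0,0,0,-1],[2.1,23.3,0,0,0,0,-1],[3.4,29,0,0,0,0,-1],[5,34.7,0,0,0,0,-1],[6.9,40.2,0,0,0,0,-1],[9,45.7,0,0,0,0,-1],[11.5,51,0,0,0,0,-1],[14.2,56.2,0,0,0,0,-1],[17.2,61.2,0,0,0,0,-1],[20.5,66.1,0,0,0,0,-1]]'
```

```text
clock: 11.25
tcp_pos: [474.2, -58.3, 256.2]
eef_rot: [-3.142, -0.001, 0.0]
force: [0.4, 0.4, 0.3]
finger_gap: 15.3
gripper_force: 58.5
```

```bash
python3 -m pendant '[[3.5,4.7,0,0,0,0,-1],[7.2,9.2,0,0,0,0,-1],[11.2,13.5,0,0,0,0,-1],[15.4,17.6,0,0,0,0,-1],[19.8,21.5,0,0,0,0,-1],[23.6,24.5,0,0,0,0,-1],[26.8,26.8,0,0,0,0,-1],[29.2,28.5,0,0,0,0,-1],[30.8,29.6,0,0,0,0,-1],[31.7,30.1,0,0,0,0,-1],[32.5,30.6,0,0,0,0,-1],[32.5,30.6,0,0,0,0,-1]]'
python3 - <<'E'
from h import *
import pickle
t=capture("top");s=capture("scene");w=wrist();pickle.dump((t,s,w),open("ts6.pkl","wb"))
print(get_obs()["force"])
a,b=proj(t,(566,6,200)).astype(int);A=cv2.resize(t["pixels"][b-45:b+45,a-45:a+45],(400,400),interpolation=cv2.INTER_CUBIC)
c,d=proj(s,(566,6,180)).astype(int);B=cv2.resize(s["pixels"][d-70:d+70,c-70:c+70],(400,400),interpolation=cv2.INTER_CUBIC)
print(a,b,c,d);cv2.imwrite("pics/f.png",np.hstack([A,B]))
E
```

```text
clock: 12.25
tcp_pos: [506.5, -88.4, 256.2]
eef_rot: [-3.142, -0.001, -0.0]
force: [-0.0, -0.3, -0.6]
finger_gap: 15.7
gripper_force: 58.5
[ 0.49983507  0.51652746 -0.55754432]
334 225 358 218
```

View pics/f.png

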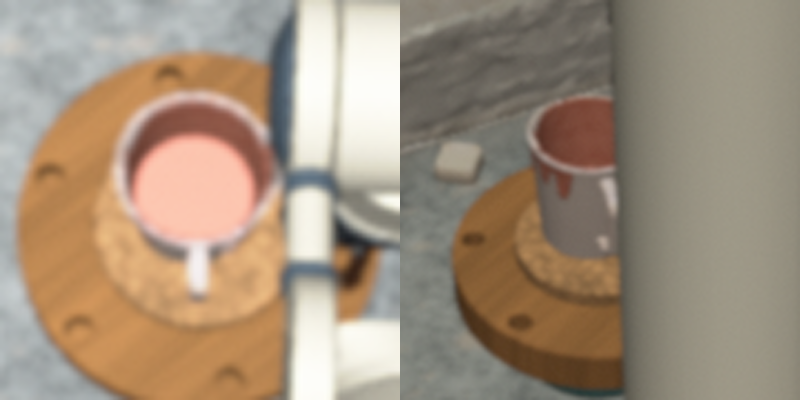

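Run:
```python
from h import *
import pickle
t,s,w=pickle.load(open("ts6.pkl","rb"))
T=lambda u,v:(u/4.444+289-.5,v/4.444+180-.5)
S=np.array([plane(t,*T(*p),124)[:2] for p in ((169,73),(49,171),(77,324),(231,374))])
print(S.round(0)); v=S-np.array([566,6.3]);print(np.degrees(np.arctan2(v[:,1],v[:,0])).round(1),np.hypot(*v.T).round(1))
im=t["pixels"].astype(int)
for y in range(234,250): print(y,[tuple(int(k) for k in im[y,x])[0] for x in range(325,343)])
P=np.array([plane(t,*T(*p),250)[:2] for p in ((117,172),(282,172),(198,92),(200,251),(137,118),(258,118),(140,228))])
a=np.linalg.lstsq(np.c_[2*P,np.ones(len(P))],(P**2).sum(1),rcond=None)[0];j=a[:2];print("rim",j,np.sqrt(a[2]+j@j))
for p in ((202,252),(200,270),(197,290)):
  for z in (215,230,245):
    h=plane(t,*T(*p),z)[:2];print(p,z,h.round(1),np.hypot(*(h-j)).round(1),np.degrees(np.arctan2(*(h-j)[::-1])).round(1))
print("expected px of handle pts for jug at rim, yaw 180:",[proj(t,(j[0]-r,j[1],z)).round(1) for r,z in ((52,240),(62,235),(62,215),(62,195))])
```

```text
[[684.   0.]
 [635. 101.]
 [522. 108.]
 [461.  12.]]
[ -2.9  54.  113.4 177.1] [118.4 116.9 110.6 104.7]
234 [137, 154, 165, 174, 186, 195, 201, 208, 210, 209, 200, 184, 173, 171, 171, 169, 158, 135]
235 [114, 122, 130, 144, 160, 175, 194, 216, 224, 220, 195, 165, 144, 140, 147, 148, 141, 122]
236 [106, 106, 111, 114, 123, 140, 179, 220, 231, 224, 188, 140, 116, 120, 132, 134, 126, 118]
237 [109, 108, 106, 106, 108, 130, 181, 225, 237, 230, 192, 134, 106, 113, 125, 127, 122, 118]
238 [115, 113, 111, 113, 115, 141, 192, 230, 239, 231, 195, 138, 108, 112, 121, 123, 121, 120]
239 [118, 118, 119, 122, 125, 150, 200, 233, 239, 232, 196, 140, 110, 111, 115, 118, 119, 119]
240 [119, 120, 125, 126, 128, 155, 204, 233, 240, 232, 197, 142, 112, 109, 112, 116, 121, 119]
241 [120, 121, 123, 124, 130, 156, 201, 232, 239, 232, 196, 145, 116, 111, 112, 115, 118, 117]
242 [119, 118, 119, 122, 130, 154, 194, 228, 237, 230, 196, 147, 123, 116, 113, 114, 114, 114]
243 [114, 115, 116, 119, 128, 146, 181, 219, 232, 227, 193, 148, 125, 118, 113, 113, 112, 111]
244 [109, 113, 117, 118, 122, 134, 165, 199, 
[... 378 characters left out ...]
, 118, 116, 114, 115, 113, 113, 115, 115, 116, 118]
249 [106, 104, 106, 111, 112, 116, 120, 122, 122, 119, 119, 116, 117, 116, 117, 116, 115, 117]
rim [579.2225798    7.87907167] 54.28636878370438
(202, 252) 215 [532.9  16.6] 47.2 169.3
(202, 252) 230 [529.9  17.8] 50.3 168.7
(202, 252) 245 [526.9  18.9] 53.5 168.1
(200, 270) 215 [521.2  21. ] 59.4 167.3
(200, 270) 230 [518.4  22.1] 62.5 166.9
(200, 270) 245 [515.5  23.2] 65.6 166.5
(197, 290) 215 [508.5  26.3] 73.1 165.4
(197, 290) 230 [505.7  27.3] 76.0 165.2
(197, 290) 245 [503.   28.4] 79.0 164.9
expected px of handle pts for jug at rim, yaw 180: [array([337.5, 235.6]), array([338.3, 239.1]), array([338.1, 240.5]), array([337.9, 241.8])]
```

```bash
python3 -c "
from arc import tab
tab(159.5,[.5,1,1.5,2,2,2,1.5,1.2,.8,.5,.3,.2])"
```

```text
173.0 [[0.8,0.5,0,0,0,0,-1],[2.5,1.5,0,0,0,0,-1],[5.1,3.0,0,0,0,0,-1],[8.5,4.8,0,0,0,0,-1],[12.0,6.5,0,0,0,0,-1],[15.6,8.1,0,0,0,0,-1],[18.3,9.2,0,0,0,0,-1],[20.5,10.0,0,0,0,0,-1],[22.0,10.5,0,0,0,0,-1],[22.9,10.8,0,0,0,0,-1],[23.5,11.0,0,0,0,0,-1],[23.9,11.1,0,0,0,0,-1]]
```

```bash
python3 -m pendant '[[0.8,0.5,0,0,0,0,-1],[2.5,1.5,0,0,0,0,-1],[5.1,3,0,0,0,0,-1],[8.5,4.8,0,0,0,0,-1],[12,6.5,0,0,0,0,-1],[15.6,8.1,0,0,0,0,-1],[18.3,9.2,0,0,0,0,-1],[20.5,10,0,0,0,0,-1],[22,10.5,0,0,0,0,-1],[22.9,10.8,0,0,0,0,-1],[23.5,11,0,0,0,0,-1],[23.9,11.1,0,0,0,0,-1]]'
cat > m.py <<'E'
from h import *
import pickle,sys
t=capture("top");w=wrist();pickle.dump((t,w),open(sys.argv[1],"wb"))
g=t["pixels"].min(2).astype(float)
def cl(g,u0,rows):
    o=[]
    for y in rows:
        x=np.arange(u0-5,u0+6);v=g[y,x];v=np.clip(v-np.median(v)-30,0,None)
        if v.max()>40:o.append((y,(v*x).sum()/v.sum()))
    return np.array(o)
# handle: brightest column on row 240 near jug
u0=326+int(np.argmax(g[240,326:352]));L=cl(g,u0,range(236,246));print(L.round(2).tolist())
y=L[:,0];sl,ic=np.polyfit(y,L[:,1],1);print("slope",sl)
# pink contents: centroid = jug interior centre (level surface)
hsv=cv2.cvtColor(t["pixels"],cv2.COLOR_BGR2HSV);m=cv2.inRange(hsv,(0,60,180),(12,140,255));m[:,:318]=0;m[:200]=0;m[245:]=0;m[:,360:]=0
n,_,st,ce=cv2.connectedComponentsWithStats(m);k=1+np.argmax(st[1:,4]);print("pink",st[k],ce[k])
for za,zb in ((240,240),(240,225)):
    a,b=plane(t,sl*y[0]+ic,y[0],za),plane(t,sl*y[-1]+ic,y[-1],zb);d=b-a;print(za,zb,a.round(1),b.round(1),"line yaw",np.degrees(np.arctan2(d[1],d[0])).round(1)%360)
for z in (150,160,180):print("pink ctr",plane(t,*ce[k],z).round(1))
E
python3 m.py ts7.pkl
```

```text
clock: 13.4
tcp_pos: [530.4, -99.4, 256.2]
eef_rot: [-3.142, -0.001, 0.0]
force: [0.9, -0.1, -0.4]
finger_gap: 15.6
gripper_force: 58.5
[[236.0, 336.34], [237.0, 336.47]]
slope 0.13109024517476253
pink [318 210  29  25 533] [331.44277674 222.41463415]
240 240 [526.8  11.6 240. ] [523.8  11.9 240. ] line yaw 173.0
240 225 [526.8  11.6 240. ] [526.7  10.7 225. ] line yaw 267.0
pink ctr [590.3   8.4 150. ]
pink ctr [588.    9.2 160. ]
pink ctr [583.5  10.8 180. ]
```

Run:
```python
from h import *
import pickle
t,w=pickle.load(open("ts7.pkl","rb"));g=t["pixels"].min(2)
print("     ",*range(324,352))
for y in range(226,250,1):print(y,*g[y,324:352])
print(proj(w,(515,6,235)),proj(w,(508,6,200)),proj(w,(566,6,250)))
```

```text
324 325 326 327 328 329 330 331 332 333 334 335 336 337 338 339 340 341 342 343 344 345 346 347 348 349 350 351
226 175 176 176 175 176 176 175 176 176 175 175 175 174 174 173 175 174 174 174 167 150 140 162 181 173 142 121 119
227 175 176 176 175 176 176 176 176 175 175 174 174 175 175 174 174 174 173 173 168 160 164 178 172 146 119 111 114
228 176 177 175 175 176 175 176 176 176 176 175 176 176 175 175 174 175 173 172 170 174 186 186 159 127 112 106 110
229 176 176 175 176 176 175 176 175 176 175 176 175 176 176 175 175 174 173 170 176 189 191 173 143 124 117 113 112
230 173 174 176 175 176 175 176 176 175 176 175 176 176 175 175 175 174 173 178 186 190 174 148 130 125 122 117 114
231 167 171 173 175 174 176 175 175 175 177 174 176 175 176 174 177 181 185 188 188 170 146 126 123 125 122 117 115
232 165 170 175 173 173 173 174 175 175 175 174 174 169 173 179 191 199 194 182 166 145 127 120 122 121 118 116 116
233 168 180 184 178 174 172 169 169 170 173 172 174 176 182 188 196 197 182 157 137 126 122 123 123 120 118 116 118
234 146 167 181 180 179 174 166 168 172 176 181 192 203 205 
[... 1166 characters left out ...]
 162 129 114 115 114 116 118 119 120 122 123 118
245 118 114 111 112 110 112 114 118 118 118 133 162 176 172 166 155 134 117 112 112 115 115 117 121 123 124 117 104
246 117 114 112 111 108 110 114 118 116 113 119 134 140 133 127 119 113 111 112 114 113 115 115 119 122 119 106 90
247 116 112 113 112 109 108 111 114 110 108 111 119 123 117 111 108 110 112 113 116 116 114 115 114 114 104 91 82
248 111 110 110 113 111 105 103 105 106 107 109 116 120 119 115 114 114 115 115 116 119 115 110 104 98 89 81 81
249 107 106 109 114 110 105 101 102 106 109 112 117 121 122 119 116 114 114 113 114 114 109 100 90 83 81 80 82
[120.61502778 312.90097138] [153.17277008 295.67492305] [ 82.66904268 226.28856543]
```

```bash
cat > rim.py <<'E'
from h import *
import pickle,sys
from scipy.optimize import least_squares
def run(t,c0):
    S=cv2.cvtColor(t["pixels"],cv2.COLOR_BGR2HSV)[:,:,1].astype(float);g=t["pixels"].min(2).astype(float)
    out=[]
    for a in np.arange(0,360,6):
        d=np.array([np.cos(np.radians(a)),np.sin(np.radians(a))]);r=np.arange(12,24,.25)
        P=c0+r[:,None]*d;v=cv2.remap(g.astype(np.float32),P[:,0].astype(np.float32)[None],P[:,1].astype(np.float32)[None],cv2.INTER_LINEAR)[0]
        dv=-np.gradient(v);k=np.argmax(dv)
        if v[max(k-6,0):k+1].max()>150:out.append((a,*plane(t,*P[k],250)[:2]))
    out=np.array(out);Q=out[:,1:]
    f=lambda p:np.hypot(Q[:,0]-p[0],Q[:,1]-p[1])-p[2]
    s=least_squares(f,[570,6,52],loss="soft_l1",f_scale=1);res=f(s.x)
    print("rim fit",s.x.round(1),"inliers",(abs(res)<1.5).sum(),len(res));print(dict(zip(out[:,0].astype(int).tolist(),res.round(1).tolist())))
    return s.x
if __name__=="__main__":
    for f,i,c0,pts in (("top0.pkl",None,(337.5,226),[]),("ts6.pkl",0,(334,218.5),[(333,238),(333,241)]),("ts7.pkl",0,(334,218.5),[(336.3,236),(336.45,238),(336.7,241),(337,243)])):
        t=pickle.load(open(f,"rb"));t=t if i is None else t[i]
        j=run(t,np.array(c0))
        for p in pts:
            for z in (230,245):
                h=plane(t,*p,z)[:2]-j[:2];print(p,z,np.hypot(*h).round(1),np.degrees(np.arctan2(h[1],h[0])).round(1))
E
python3 rim.py
```

```text
rim fit [557.5   0.8  54.7] inliers 36 56
{0: 0.6, 6: 2.5, 12: -14.5, 18: -13.3, 24: -12.9, 30: 1.4, 36: 0.4, 42: 0.1, 48: -0.2, 54: -0.5, 60: -0.9, 66: 0.8, 72: -1.2, 78: 0.5, 84: -0.1, 90: -1.6, 96: -0.1, 102: 0.5, 108: -1.1, 114: 0.9, 120: -0.2, 126: -0.5, 132: 0.5, 138: 1.6, 144: 3.3, 150: 5.7, 156: 7.3, 162: 7.5, 168: -11.3, 174: -13.2, 180: -14.5, 186: -16.4, 216: -0.7, 222: -0.9, 228: -0.3, 234: 1.1, 240: 2.5, 246: 12.4, 252: 2.5, 258: 0.3, 264: -0.4, 270: -1.1, 276: -0.3, 282: -2.5, 288: 0.7, 294: -1.5, 300: 0.1, 306: -0.5, 312: -0.3, 318: -0.1, 324: 0.1, 330: 1.1, 336: -0.1, 342: 0.2, 348: 0.6, 354: 1.7}
rim fit [581.2   9.5  54.4] inliers 41 48
{30: 1.5, 36: 0.2, 42: 0.2, 48: -0.5, 54: 0.2, 60: -0.6, 66: 2.2, 72: -0.2, 78: -0.4, 84: 0.8, 90: -13.0, 96: 17.8, 102: 0.3, 108: 0.5, 114: -1.6, 120: -0.7, 126: 0.1, 132: -0.6, 138: -0.5, 144: -0.4, 150: -1.1, 156: -0.3, 162: 0.6, 168: 0.8, 174: -1.1, 180: 0.7, 204: 0.9, 210: 1.0, 216: 0.5, 222: 0.8, 228: -0.4, 234: 0.7, 240: -0.3, 246: 0.9, 252: -1.7, 258: -0.4, 264: 0.1, 270: -0.2, 276: -1.2, 282: 0.0, 288: -1.8, 294: -0.6, 300: 
[... 343 characters left out ...]
 18.6, 90: 15.1, 96: 1.2, 102: 1.3, 108: -0.8, 114: -0.8, 120: -1.5, 126: -1.5, 132: -0.0, 138: -0.0, 144: 0.7, 150: 0.1, 156: 0.9, 162: 0.4, 168: 1.4, 174: 1.8, 180: -16.0, 186: -17.6, 192: 0.7, 198: -0.6, 204: 1.8, 210: 0.7, 216: 1.1, 222: 0.2, 228: -0.0, 234: 0.6, 240: 0.5, 246: -1.0, 252: -0.3, 258: -1.1, 264: -2.0, 270: -2.1, 276: 0.1, 282: -1.6, 288: -1.8, 294: -1.3, 300: -1.5, 306: -1.1, 312: 0.0, 318: 1.1, 324: 2.2, 330: 3.9, 336: 6.4, 342: 5.1, 348: 6.0, 354: 6.1}
(336.3, 236) 230 51.5 -179.4
(336.3, 236) 245 54.5 179.3
(336.45, 238) 230 57.5 179.5
(336.45, 238) 245 60.4 178.4
(336.7, 241) 230 66.4 178.2
(336.7, 241) 245 69.3 177.3
(337, 243) 230 72.5 177.9
(337, 243) 245 75.3 177.1
```

```bash
python3 -m pendant '[[0,0,0,0,0,0,-1],[0,0,0,0,0,0,-1],[0,0,0,0,0,0,-1],[0,0,0,0,0,0,-1],[0,0,0,0,0,0,-1],[0,0,0,0,0,0,-1]]'
cat > fin.py <<'E'
from h import *
from rim import run
import pickle,sys
t=capture("top");s=capture("scene");pickle.dump((t,s),open(sys.argv[1],"wb"))
j=run(t,np.array([334,218.5]));g=t["pixels"].min(2).astype(float)
for y in (236,237,238,239,240,241,242):
    x=np.arange(326,344);v=g[y,x];k=np.argmax(v);h=170.
    l=k
    while v[l]>h:l-=1
    r=k
    while v[r]>h:r+=1
    L=x[l]+(h-v[l])/(v[l+1]-v[l]);Rr=x[r]-(h-v[r])/(v[r-1]-v[r]);u=(L+Rr)/2
    a=plane(t,u,y,238)[:2]-j[:2];print(y,round(u,2),np.hypot(*a).round(1),np.degrees(np.arctan2(a[1],a[0])).round(1)%360)
E
python3 fin.py ts8.pkl | grep -v :
```

```text
clock: 14.0
tcp_pos: [530.3, -99.5, 256.1]
eef_rot: [-3.142, -0.001, 0.0]
force: [-1.3, 0.4, -0.8]
finger_gap: 15.1
gripper_force: 58.5
rim fit [580.2  11.5  54.8] inliers 44 60
236 336.09 52.8 179.3
237 336.39 55.9 179.5
238 336.39 58.9 178.8
239 336.37 61.8 178.1
240 336.48 64.8 177.8
241 336.69 67.8 177.8
242 336.93 70.9 177.8
```

```bash
python3 -c "
from station import job_done
print(job_done())"
```

```text
the job is handed in; nothing more can be done
None
```

I put the stick in a rim socket and turned the wheel about 170°. The jug's handle now points to the front, measured within about 2° in the top camera; the stick is still gripped in its socket, and the job was handed in at 14 s.

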